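# Dock a relay board on a locked test slide

### The arm

A 6-joint arm with a two-finger parallel gripper is mounted at the origin on the work surface. World frame = base frame: x ahead of the robot, y to its left, z up, the work surface at z = 0. Lengths are in m, angles in rad, forces in N, time in s.
With the tool pointing down it reaches from about 0.25 to 0.775 m from the base axis. Payload 4 kg.
Tool frame: the origin (TCP) lies where the fingers leave the gripper's body, on its centre line; the fingertips stand 97 mm ahead of it and the grasp point (between the pads) lies 78 mm ahead of it; z points along the fingers, y is the direction in which the jaws open and shut (so a half turn about z gives the same grasp; the last joint's range is limited). The gripper opens to 94 mm and grips with 3 to 60 N. Pads are 16 mm wide; open, the fingers measure 119 mm over their backs; the gripper's body (75 mm by 177 mm) begins 78 mm behind the grasp point.
Start: joints at [1.064, 0.087, 1.371, -0, 1.684, -0.103], TCP at [0.216, 0.506, 0.303] pointing down, gripper open.
Joint ranges: [-3.1, 3.1], [-0.76, 2.03], [0.27, 2.55], [-1.08, 4.22], [0.17, 2.65], [-2.57, 2.57]. Speed limits (rad/s): [2.79, 2.79, 3.14, 3.14, 3.14, 3.14].

### API

Orientations are given as [roll, pitch, yaw] about the fixed x, y, z axes, in that order (R = Rz(yaw) Ry(pitch) Rx(roll)).
In Python, from cell import observe, vision, job gives the robot as it stands. The module is installed in compiled form; this text tells all that it offers.
- The arm moves only by the shell command python3 -m jog 'ROWS' [FORCE]. ROWS is JSON, one flat list of numbers, 7 for each row, row after row: the turn, a rotation vector about the world's x, y, z in rad, then the shift along the world's x, y, z in cm, then the finger opening in cm, from 0 to 9.4. A call has 1 to 20 rows; each row shifts and turns the pose as measured when the row begins; what a row does not reach is not made up. A row lasts 1/10 s, in which the tool goes at most 50 mm and 8.59 degrees, less where a joint would pass 70% of its speed; a pose out of reach is approached as far as the arm can. A call is refused whole if a number of a shift passes 5 or a number of a turn 0.15, either way. A call with a gripper value outside its range is refused whole. The fingers move at their own pace and stop on an object; FORCE is the grip in N (left out, the last holds). Time passes only in rows, so rows that do not move let the fingers close. It gives the time, the measured TCP pose, the force and the opening at its end, in the units of the state.
- observe(): the state, without advancing time (a new reading comes with each control period).
- vision.capture(name): name is "scene" or "top" or "wrist"; returns a dict with "img" (480x640x3 uint8, red, green, blue), "fov_y" (degrees; the focal length in pixels is half the picture's height over the tangent of half this angle, whatever the lens; pixels are square), "cx", "cy" (the principal point, pixels), "R" (3x3) and "t" (3): a world point X has camera coordinates R X + t; the wrist camera has in their place "mount" (4x4, takes a point from camera to tool coordinates, whose origin is the TCP and whose axes are the flange's). Camera axes: x right, y down, z forward; pixel columns grow to the right and rows downward; lengths in m; the calibration is good to about 2 mm. The wrist camera is an equidistant fisheye: a pixel r from the principal point sees the ray r / f radians off the axis. A picture is of the moment at which its call begins: read the wrist's pose just before it. There is no depth.
- job.finish_job(): hands the job in, once; it reports no verdict.
The state is a dict: "clock": time; "joints": joint angles; "qvel": joint speeds; "effort": joint torques, N m; "tool_pos": TCP position; "ee_rot": TCP orientation; "contact_force": force on the tool from outside, world axes, zero at the start; "torque": the same for the moment, N m; "grip_width": opening from 0.0 (shut) to 1.0 (fully open).
Only numpy, scipy, OpenCV 4.12 (cv2) and the standard library are available. Lean on these libraries where they do the work, as an engineer would, in place of code of your own. Each camera call takes 0.05 s, during which the arm holds its last target. There are 200 camera calls.

### The job

Run the relay board into the blue test dock: press the red lock button on the sliding carriage and, keeping it held down all the way, push the carriage along its bed until it is fully home against the orange end stops, then let go so that the button springs back up and the carriage is locked there. This is done with the fingertips alone, pushing gently without forcing the slide; lift nothing, and leave the jar, the relay and the screwdriver beside it where they are.

Things in the scene. Friction and masses are not known exactly. Their poses are not given: they have to be found in the camera images.
- stage: Fixed aluminium slide bed, 120 mm (its x) by 383 mm (its y), with two steel rails along its y. Origin: underside, middle of the rails' width, on the bench; z up. The carriage slides along the bed's +y axis towards the blue test dock (120 x 50 x 80 mm high) at the +y end, whose near face is 145 mm along +y from the origin. Top of the bed's rails is 24 mm above the bench.
- carriage (a joint): Position of the carriage along the bed's +y in m: 0 at the end away from the dock, 0.140 fully home with its leading face against the end stops. Sliding friction about 3 N (unlocked). While the button is up a brake locks it wherever it stands (it holds against some 35 N); it is free once the button is pressed more than about 3 mm.
- lock_button (a joint): How far the red lock button is pressed, in m: 0 up (locked), 0.008 fully down (straight down). It springs back: about 9 N frees the lock, 12 N holds it fully down.
- button_top (a point): Centre of the flat top of the red lock button, 50 mm (bed x) by 36 mm (bed y), 57 mm above the bench when up. It rides on the carriage, at the end away from the dock, in a black surround whose top is 42 mm above the bench. Its axes are the bed's.
- push_face (a point): Point on the upright white wall of the board nest that faces the button (faces the bed's -y), 100 mm wide, middle of its width, 68 mm above the bench (the wall's top is at 80 mm). It lies 21 mm towards the dock from the button's middle (along bed y); a finger that presses the button can lean against this wall to push the carriage to the dock.
- lead_face (a point): Centre of the carriage's leading face, towards the dock, 48 mm above the bench. The carriage is an aluminium plate 110 mm wide (bed x) and 150 mm long (bed y), its top 36 mm above the bench, with a white board nest 100 x 90 mm (bed x, y) on its dock half, top 80 mm above the bench, carrying a green relay board up to 87 mm above the bench.
- end_stop (a point): Middle between the two orange end-stop bumpers (16 mm diameter, 90 mm apart) on the dock, in the plane of their tips, 48 mm above the bench. Home is when lead_face comes to this plane.
- flux_jar_mid (a point): Centre (half-way up) of a loose jar with a blue cap, 44 mm diameter, 65 mm tall. Leave alone.
- relay_mid (a point): Centre of a loose orange relay can, 30 x 50 x 28 mm high. Leave alone.
- driver_mid (a point): Middle of a loose yellow screwdriver, 150 mm long along its own x, lying on the bench, 26 mm thick. Leave alone.

How it is judged:
By the outcome, as a careful person would: the job done as asked, in the order asked, and still so for the second after the job is handed in, with the robot touching nothing.
It also fails if it takes over 35 s, if anything falls off the work surface, if the arm or the gripper's body presses on something with over 40 N, if the wrist force passes 120 N, or if a joint passes its speed limit or range.

## Working session

There is one attempt and no reset: what is moved stays moved. The work goes in short steps, Python scripts to look and compute and a shell command to move; the robot and the scene stay as the last step left them, time stands still between calls to the robot, and variables do not carry over. Pictures are saved under pics/ and viewed, about 8 in all and at most 12, crops included, and the job is handed in when it is done.

```bash
mkdir -p pics; python3 - <<'E'
from cell import observe, vision
import cv2,pickle
o=observe();print(o)
d={}
for n in("scene","top"):
    c=vision.capture(n);d[n]=c
    cv2.imwrite(f"pics/{n}0.png",c["img"][:,:,::-1]);print(n,c["fov_y"],c["cx"],c["cy"],c["R"],c["t"])
pickle.dump(d,open("d.pkl","wb"))
E
```

```text
{'clock': 0.0, 'joints': array([ 1.06387671e+00,  8.79189411e-02,  1.37222054e+00, -2.14698483e-05,
        1.68357210e+00, -1.03100244e-01]), 'qvel': array([-0.00188859, -0.00090638,  0.00115657, -0.00037808, -0.0015646 ,
        0.00066581]), 'effort': array([ 3.41645227e-04, -3.40194833e+01, -3.02418745e+01,  7.19359796e-02,
        3.31833679e-02, -1.61422536e-04]), 'tool_pos': array([0.2159629 , 0.50547002, 0.30154075]), 'ee_rot': array([-3.13948278e+00, -1.96850383e-04,  2.73777068e+00]), 'contact_force': array([-0.38670502,  0.14491875, -0.38165051]), 'torque': array([-0.01637995,  0.04348493,  0.01035304]), 'grip_width': 1.0008446429670652}
scene 49.79368753077374 315.8751291346856 248.1440723828687 [[-0.36412125  0.93122362  0.01543665]
 [ 0.51022703  0.21331695 -0.83316521]
 [-0.77915602 -0.29549696 -0.55280869]] [ 0.20029779 -0.24843662  1.16364596]
top 48.750991370698294 318.95435127631083 237.90149232867674 [[ 0.02147299 -0.99955628  0.02064359]
 [-0.99893113 -0.0222958  -0.04049065]
 [ 0.04093295 -0.01975207 -0.99896664]] [0.01559687 0.5973606  0.76620075]
```

View pics/top0.png

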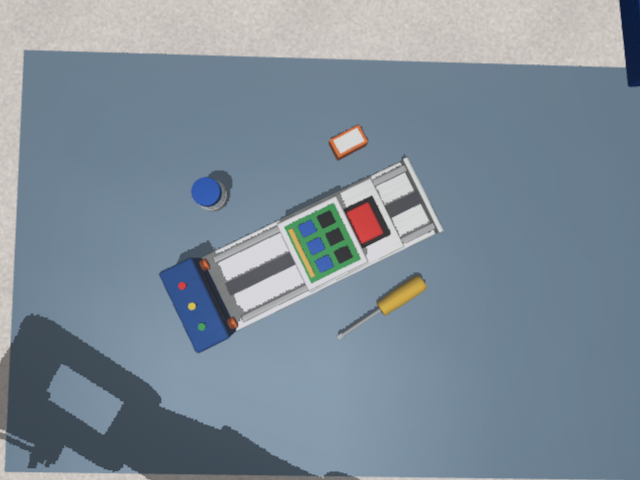

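View pics/scene0.png

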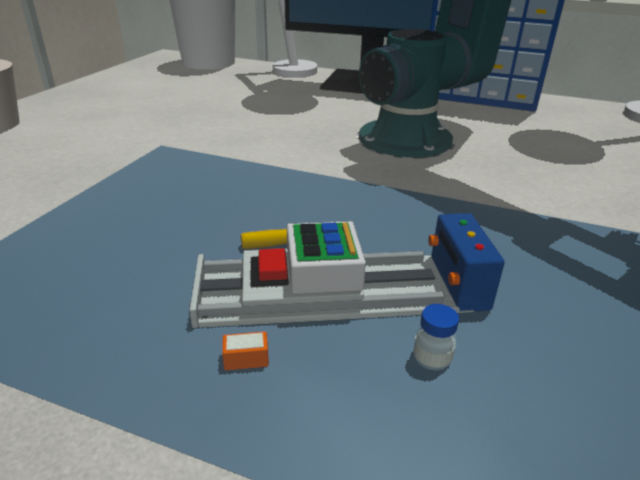

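```bash
cat >h.py <<'E'
import numpy as np,cv2
def cast(c,uv,z):
    f=240/np.tan(np.radians(c["fov_y"]/2))
    r=c["R"].T@np.array([(uv[0]-c["cx"])/f,(uv[1]-c["cy"])/f,1]); o=-c["R"].T@c["t"]
    return o+r*(z-o[2])/r[2]
def big(m):
    cs=cv2.findContours(m,cv2.RETR_EXTERNAL,cv2.CHAIN_APPROX_NONE)[0]
    return sorted(cs,key=cv2.contourArea)[::-1]
def hsvm(c,lo,hi): return cv2.inRange(cv2.cvtColor(c["img"],cv2.COLOR_RGB2HSV),np.array(lo),np.array(hi))
E
python3 - <<'E'
import pickle;from h import *
d=pickle.load(open("d.pkl","rb"));c=d["top"]
def rep(n,lo,hi,z,k=1):
    for q in big(hsvm(c,lo,hi))[:k]:
        w=np.array([cast(c,p[0],z)[:2] for p in q]).astype(np.float32)
        r=cv2.minAreaRect(w*1000);print(n,cv2.contourArea(q),"px",q.mean(0)[0],np.round(r[0],1),np.round(r[1],1),round(r[2],1))
rep("red",(0,200,120),(4,255,255),.057,2)
rep("dock",(105,150,60),(120,255,255),.080,3)
rep("orange",(5,180,100),(14,255,255),.048,4)
rep("green",(50,120,60),(75,255,255),.085,1)
rep("white",(0,0,190),(180,25,255),.080,3)
rep("yel",(18,150,100),(30,255,255),.015,2)
s=d["scene"]
q=big(hsvm(s,(0,200,120),(4,255,255)))[0];print(cv2.boundingRect(q))
for p in cv2.approxPolyDP(q,3,True):print(p[0],cast(s,p[0],.057))
E
```

```text
dock 2924.0 px [193.59259259 305.35648148] [501.1 194.7] [116.7  45.8] 27.2
dock 1057.0 px [632.10810811  39.0045045 ] [ 873.4 -393.4] [ 23.8 119.5] 89.8
dock 600.5 px [205.69620253 191.26582278] [652.9 182.6] [36.3 37.4] 1.4
green 2796.5 px [321.82949309 242.47926267] [588.   25.9] [81.7 71.2] 27.1
white 39802.5 px [220.12672458  84.27235565] [684.9  32.6] [480.1 847.7] 2.6
white 9569.0 px [323.32007576 250.22348485] [583.3  29.2] [104.5 293.1] 27.2
white 897.5 px [ 59.41873278 472.46556474] [297.4 344.8] [ 50.  190.3] 0.7
yel 583.5 px [401.81818182 296.01010101] [514.9 -94.7] [19.  73.2] 34.5
yel 19.5 px [191.66666667 305.8       ] [494.6 211.3] [7.2 7.2] 1.8
(259, 249, 27, 23)
[283 249] [ 0.5946413  -0.02978397  0.057     ]
[261 250] [ 0.60784351 -0.05526541  0.057     ]
[261 271] [ 0.6495536  -0.03455538  0.057     ]
[284 270] [ 0.63679686 -0.00931892  0.057     ]
```

```bash
python3 - <<'E'
import pickle;from h import *
d=pickle.load(open("d.pkl","rb"));c=d["top"];s=d["scene"]
a=np.radians(27.2);by=np.array([-np.sin(a),np.cos(a)]);bx=np.array([by[1],-by[0]])
for n,k in(("top",c),("scene",s)):
  i=k["img"].astype(int);m=((i[...,0]>140)&(i[...,1]<50)&(i[...,2]<60)).astype(np.uint8)
  q=big(m)[0];w=np.array([cast(k,p[0],.057)[:2]*1000 for p in q]).astype(np.float32);print(n,cv2.minAreaRect(w))
i=c["img"].astype(int)
m=((i[...,0]>120)&(i[...,1]<130)&(i[...,2]<90)&(i[...,0]>i[...,1]+50)).astype(np.uint8)
for q in big(m)[:8]:print(cv2.contourArea(q),q.mean(0)[0],cast(c,q.mean(0)[0],.048))
dk=np.array([.5011,.1947]);print("dock near face mid",dk-.025*by, "origin",dk-.17*by)
E
```

```text
Traceback (most recent call last):
IndexError: list index out of range
```

```bash
python3 - <<'E'
import pickle;from h import *
d=pickle.load(open("d.pkl","rb"));c=d["top"];s=d["scene"]
print(c["img"][222,367],s["img"][260,272])
a=np.radians(27.2);by=np.array([-np.sin(a),np.cos(a)])
for n,k in(("top",c),("scene",s)):
  i=k["img"].astype(int);m=((i[...,0]>140)&(i[...,1]<60)&(i[...,2]<75)).astype(np.uint8)
  q=big(m)[0];w=np.array([cast(k,p[0],.057)[:2]*1000 for p in q]).astype(np.float32);print(n,cv2.minAreaRect(w))
i=c["img"].astype(int)
m=((i[...,0]>100)&(i[...,0]>i[...,1]+50)&(i[...,0]>i[...,2]+50)).astype(np.uint8)
for q in big(m)[:8]:print(cv2.contourArea(q),q.mean(0)[0],cast(c,q.mean(0)[0],.048))
dk=np.array([.5011,.1947]);print("dock near face mid",dk-.025*by, "origin",dk-.17*by)
E
```

```text
[201  67  65] [177  34  29]
top ((643.560546875, -31.337432861328125), (0.6222533583641052, 7.489875793457031), 27.888134002685547)
scene ((621.8905029296875, -33.064918518066406), (48.52547073364258, 32.29814147949219), 26.961973190307617)
842.5 [364.42718447 222.69902913] [ 0.61819714 -0.03404457  0.048     ]
658.5 [347.85714286 140.97802198] [ 0.73334342 -0.00850858  0.048     ]
41.5 [232.12 322.84] [0.47481269 0.14730626 0.048     ]
39.5 [204.2  264.24] [0.55515146 0.18831743 0.048     ]
33.5 [181.73684211 285.21052632] [0.52542025 0.21848898 0.048     ]
dock near face mid [0.51252745 0.17246459] origin [0.57880665 0.04349922]
```

```bash
python3 -m jog '[0,0,-0.1,2.7,-3.6,0,0, 0,0,-0.1,2.7,-3.6,0,0, 0,0,-0.1,2.7,-3.6,0,0, 0,0,-0.1,2.7,-3.6,0,0, 0,0,-0.1,2.7,-3.6,0,0, 0,0,-0.1,2.7,-3.6,0,0, 0,0,-0.09,2.7,-3.6,0,0, 0,0,0,2.7,-3.6,0,0, 0,0,0,2.7,-3.6,0,0, 0,0,0,2.7,-3.6,0,0, 0,0,0,2.7,-3.6,0,0, 0,0,0,2.7,-3.6,0,0, 0,0,0,2.7,-3.6,0,0, 0,0,0,2.7,-3.6,0,0, 0,0,0,0,0,0,0]'
```

```text
clock: 1.6
tool_pos: [0.6003, -0.0217, 0.2906]
ee_rot: [-3.126, -0.005, 2.024]
contact_force: [-0.7, 0.3, -0.2]
grip_width: 0.001
```

```bash
python3 -m jog '[0.002,-0.016,0.02,0.9,-0.4,-3.5,0, 0,0,0,0.9,-0.4,-3.5,0, 0,0,0,0,0,-3.2,0, 0,0,0,0,0,0,0, 0,0,0,0,0,0,0]'
python3 - <<'E'
from cell import observe, vision
import cv2,numpy as np
print(observe()["tool_pos"],observe()["ee_rot"])
a=vision.capture("scene")["img"];w=vision.capture("wrist");print(w["mount"],w["fov_y"],w["cx"],w["cy"])
cv2.imwrite("pics/s1.png",cv2.resize(a[180:380,150:470],(800,500))[:,:,::-1])
cv2.imwrite("pics/w1.png",w["img"][:,:,::-1])
E
```

```text
clock: 2.1
tool_pos: [0.6176, -0.0291, 0.1854]
ee_rot: [3.141, -0.002, 2.044]
contact_force: [0.5, 0.4, 0.0]
grip_width: 0.008
[ 0.61761081 -0.02910842  0.18539024] [ 3.14140927e+00 -2.12021502e-03  2.04354033e+00]
[[-2.76301091e-04 -9.68173121e-01 -2.50281305e-01  7.27109952e-02]
 [ 9.99999213e-01  3.88845573e-05 -1.25437997e-03 -4.53929423e-04]
 [ 1.22418905e-03 -2.50281454e-01  9.68172348e-01 -8.15140560e-02]
 [ 0.00000000e+00  0.00000000e+00  0.00000000e+00  1.00000000e+00]] 65.70646984690485 328.35797802401106 243.82339533105093
```

View pics/s1.png

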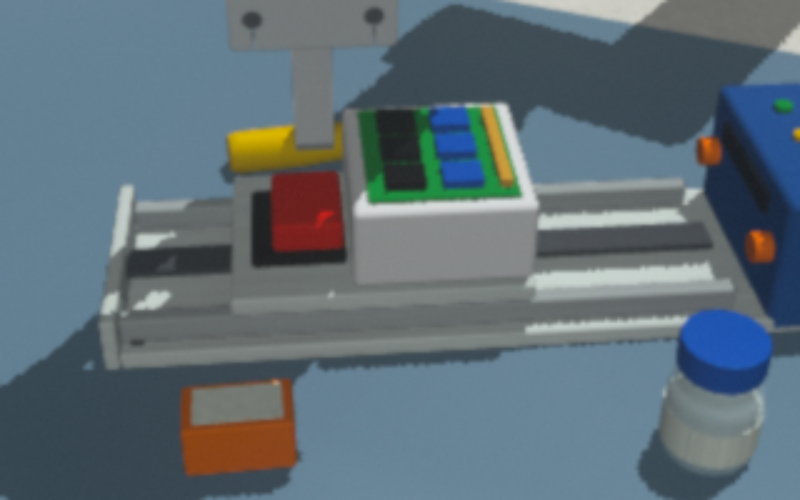

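View pics/w1.png

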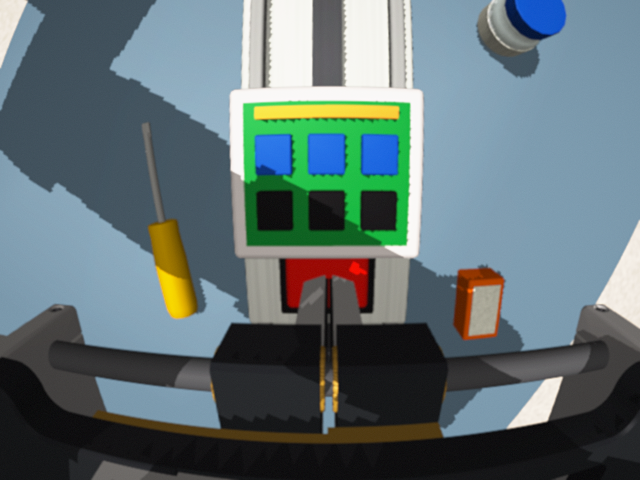

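```bash
python3 -m jog '[0,0,0,0,0,-1.5,0, 0,0,0,0,0,-1.2,0, 0,0,0,0,0,-0.4,0, 0,0,0,0,0,-0.3,0, 0,0,0,0,0,0,0]'
```

```text
clock: 2.7
tool_pos: [0.6195, -0.0286, 0.1549]
ee_rot: [3.133, 0.004, 2.045]
contact_force: [-0.2, 0.2, 0.3]
grip_width: 0.004
```

```bash
python3 -m jog '[0,0,0,0,0,-0.3,0, 0,0,0,0,0,-0.2,0]'; python3 -m jog '[0,0,0,0,0,-0.2,0, 0,0,0,0,0,-0.1,0]'
```

```text
clock: 2.9
tool_pos: [0.6199, -0.0286, 0.1526]
ee_rot: [3.131, 0.005, 2.045]
contact_force: [-5.4, 0.5, 8.8]
grip_width: 0.008
clock: 3.1
tool_pos: [0.6198, -0.0286, 0.1536]
ee_rot: [3.131, 0.005, 2.045]
contact_force: [-2.7, 0.2, 5.3]
grip_width: 0.004
```

```bash
python3 -m jog '[0,0,0,0,0,-0.4,0, 0,0,0,0,0,-0.4,0]'; python3 -m jog '[0,0,0,0,0,-0.4,0, 0,0,0,0,0,-0.4,0]'
```

```text
clock: 3.3
tool_pos: [0.6199, -0.0286, 0.1507]
ee_rot: [3.129, 0.007, 2.045]
contact_force: [-4.8, -0.6, 9.8]
grip_width: 0.006
clock: 3.5
tool_pos: [0.6197, -0.0285, 0.1486]
ee_rot: [3.127, 0.008, 2.045]
contact_force: [-4.8, 1.1, 11.5]
grip_width: 0.005
```

```bash
python3 -m jog '[0,0,0,0,0,-0.4,0, 0,0,0,-0.18,0.36,-0.4,0, 0,0,0,-0.18,0.36,-0.4,0, 0,0,0,-0.18,0.36,-0.4,0]';python3 -m jog '[0,0,0,-0.18,0.36,-0.4,0, 0,0,0,-0.18,0.36,-0.4,0, 0,0,0,-0.18,0.36,-0.4,0]'
```

```text
clock: 3.9
tool_pos: [0.6172, -0.0245, 0.1477]
ee_rot: [3.122, 0.03, 2.043]
contact_force: [-3.7, -5.1, 10.7]
grip_width: 0.005
clock: 4.2
tool_pos: [0.615, -0.0212, 0.1484]
ee_rot: [3.117, 0.053, 2.04]
contact_force: [-4.5, -4.7, 11.5]
grip_width: 0.007
```

```bash
python3 -m jog '[0.016,0.018,0,-0.18,0.36,-0.4,0, 0.016,0.018,0,-0.18,0.36,-0.4,0, 0.016,0.018,0,-0.18,0.36,-0.4,0, 0.016,0.018,0,-0.18,0.36,-0.4,0]';python3 - <<'E'
from cell import vision
import cv2
a=vision.capture("scene")["img"]
cv2.imwrite("pics/s2.png",cv2.resize(a[180:380,150:470],(800,500))[:,:,::-1])
E
```

```text
clock: 4.6
tool_pos: [0.6142, -0.0153, 0.1501]
ee_rot: [3.138, -0.008, 2.038]
contact_force: [-1.0, -3.6, 10.0]
grip_width: 0.008
```

View pics/s2.png

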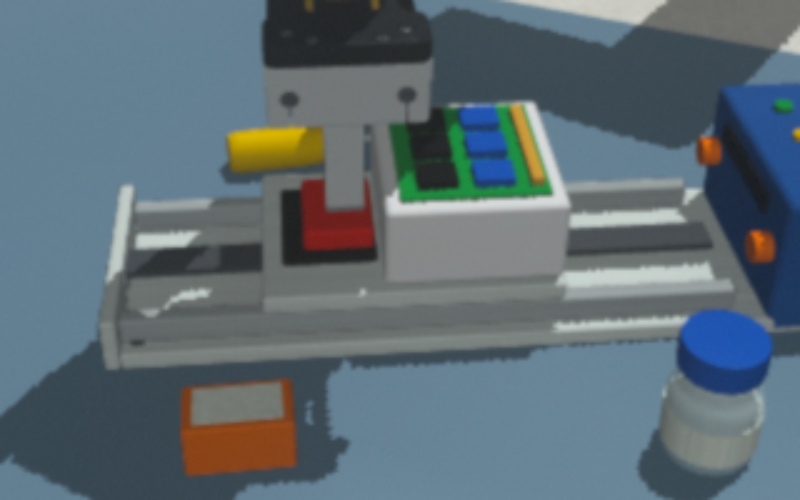

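```bash
python3 -m jog '[0,0,0,0,0,-0.5,0, 0.004,0.002,0,-0.26,0.4,-0.5,0, 0.008,0.004,0,-0.26,0.4,-0.5,0, 0.008,0.004,0,-0.26,0.4,-0.5,0, 0.008,0.004,0,-0.26,0.4,-0.5,0, 0.008,0.004,0,-0.26,0.4,-0.5,0]'; python3 -m jog '[0.008,0.004,0,-0.26,0.45,-0.45,0, 0.008,0.004,0,-0.26,0.45,-0.45,0, 0.008,0.004,0,-0.26,0.45,-0.45,0, 0.008,0.004,0,-0.26,0.45,-0.45,0]'
```

```text
clock: 5.25
tool_pos: [0.6087, -0.0075, 0.146]
ee_rot: [3.123, -0.01, 2.033]
contact_force: [-4.4, -5.5, 15.2]
grip_width: 0.005
clock: 5.65
tool_pos: [0.6037, 0.0006, 0.1463]
ee_rot: [3.112, -0.015, 2.03]
contact_force: [-2.8, -5.1, 12.5]
grip_width: 0.005
```

```bash
python3 -m jog '[0.003,0.009,0.002,-0.33,0.62,-0.5,0, 0.003,0.009,0.002,-0.33,0.62,-0.5,0, 0.003,0.009,0.002,-0.33,0.62,-0.5,0, 0.003,0.009,0.002,-0.33,0.62,-0.5,0]'; python3 -m jog '[0.003,0.009,0.002,-0.33,0.62,-0.5,0, 0.003,0.009,0.002,-0.33,0.62,-0.5,0, 0.003,0.009,0.002,-0.33,0.62,-0.5,0, 0.003,0.009,0.002,-0.33,0.62,-0.5,0]'
```

```text
clock: 6.05
tool_pos: [0.5973, 0.0156, 0.1461]
ee_rot: [3.125, -0.009, 2.034]
contact_force: [-3.5, -5.3, 14.4]
grip_width: 0.003
clock: 6.45
tool_pos: [0.5907, 0.0313, 0.146]
ee_rot: [3.138, -0.004, 2.039]
contact_force: [-3.2, -4.5, 14.1]
grip_width: 0.001
```

```bash
python3 -m jog '[0.005,0.004,0.001,-0.36,0.6,-0.5,0, 0.005,0.004,0.001,-0.36,0.6,-0.5,0, 0.005,0.004,0.001,-0.36,0.6,-0.5,0, 0.005,0.004,0.001,-0.36,0.6,-0.5,0, 0.005,0.004,0.001,-0.36,0.6,-0.5,0]'; python3 - <<'E'
from cell import vision
import cv2
a=vision.capture("scene")["img"]
cv2.imwrite("pics/s3.png",cv2.resize(a[180:380,200:520],(800,500))[:,:,::-1])
E
```

```text
clock: 6.95
tool_pos: [0.5803, 0.0499, 0.1459]
ee_rot: [3.13, 0.004, 2.04]
contact_force: [-4.2, -6.3, 15.1]
grip_width: 0.005
```

View pics/s3.png

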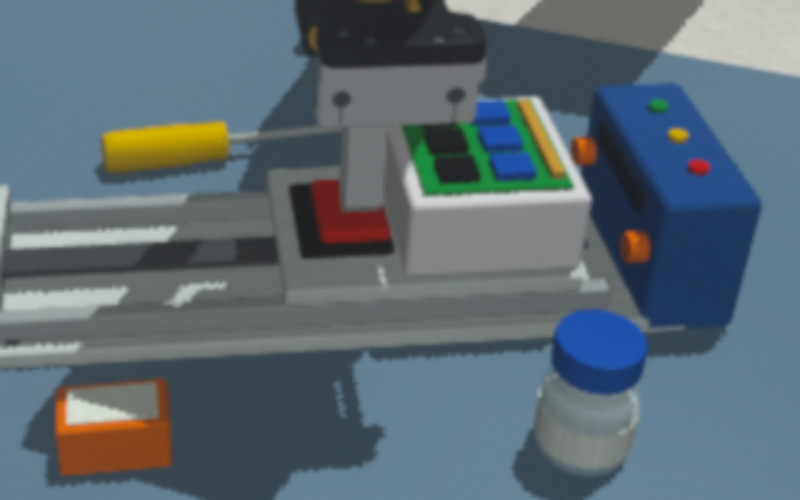

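```bash
python3 -m jog '[0.004,0.006,0.001,-0.28,0.5,-0.5,0, 0.004,0.006,0.001,-0.28,0.5,-0.5,0, 0.004,0.006,0.001,-0.28,0.5,-0.5,0]';for i in 1 2; do python3 -m jog '[0.004,0.006,0.001,-0.25,0.45,-0.5,0, 0.004,0.006,0.001,-0.25,0.45,-0.5,0]';done
```

```text
clock: 7.3
tool_pos: [0.576, 0.0588, 0.1458]
ee_rot: [3.131, 0.006, 2.041]
contact_force: [-4.2, -6.6, 15.5]
grip_width: 0.006
clock: 7.5
tool_pos: [0.5737, 0.0635, 0.1457]
ee_rot: [3.133, 0.008, 2.042]
contact_force: [-4.4, -6.6, 15.8]
grip_width: 0.006
clock: 7.7
tool_pos: [0.5716, 0.0681, 0.1457]
ee_rot: [3.135, 0.01, 2.042]
contact_force: [-5.5, -5.3, 15.0]
grip_width: 0.004
```

```bash
for i in 1 2 3; do python3 -m jog '[0.004,0.005,0.001,-0.22,0.45,-0.5,0, 0.004,0.005,0.001,-0.22,0.45,-0.5,0]';done
```

```text
clock: 7.9
tool_pos: [0.5703, 0.0718, 0.1458]
ee_rot: [3.135, 0.016, 2.043]
contact_force: [-1.9, -9.5, 14.8]
grip_width: 0.005
clock: 8.1
tool_pos: [0.5702, 0.0746, 0.146]
ee_rot: [3.133, 0.024, 2.043]
contact_force: [-2.3, -7.5, 14.4]
grip_width: 0.005
clock: 8.3
tool_pos: [0.5703, 0.0774, 0.146]
ee_rot: [3.131, 0.032, 2.043]
contact_force: [-1.6, -7.5, 13.5]
grip_width: 0.006
```

```bash
for i in 1 2 3; do python3 -m jog '[0.008,0.004,0,-0.3,0.45,-0.5,0, 0.008,0.004,0,-0.3,0.45,-0.5,0]';done; python3 - <<'E'
from cell import vision
import cv2
a=vision.capture("scene")["img"]
cv2.imwrite("pics/s4.png",cv2.resize(a[210:340,300:508],(800,500))[:,:,::-1])
E
```

```text
clock: 8.5
tool_pos: [0.5695, 0.0801, 0.1461]
ee_rot: [3.121, 0.036, 2.041]
contact_force: [-0.8, -11.5, 12.6]
grip_width: 0.004
clock: 8.7
tool_pos: [0.5688, 0.0804, 0.1462]
ee_rot: [3.114, 0.044, 2.038]
contact_force: [-1.4, -12.2, 12.8]
grip_width: 0.004
clock: 8.9
tool_pos: [0.5681, 0.0806, 0.1463]
ee_rot: [3.107, 0.051, 2.035]
contact_force: [-0.8, -12.5, 13.5]
grip_width: 0.003
```

View pics/s4.png

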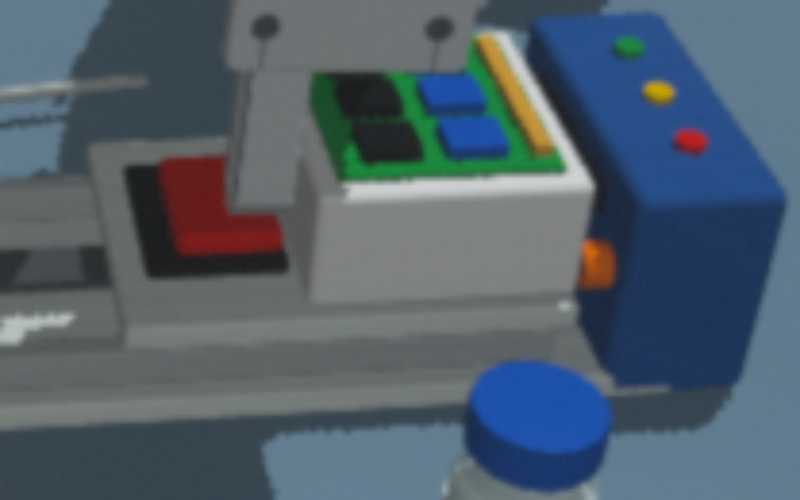

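```bash
python3 -m jog '[0.004,0.006,0,-0.22,0.42,-0.5,0, 0,0,0,-0.1,0.2,0.2,0, 0,0,0,-0.1,0.2,0.3,0, 0,0,0,-0.05,0.1,0.4,0, 0,0,0,0,0,0.6,0]'; python3 -m jog '[0,0,0,0.2,-0.4,0.6,0, 0,0,0,0.1,-0.2,1.5,0, 0,0,0,0,0,3,0, 0,0,0,0,0,4,0, 0,0,0,0.5,-1,4,0, 0,0,0,1.2,-2.4,4,0, 0,0,0,1.2,-2.4,1,0, 0,0,0,1.2,-2.4,0,0, 0,0,0,0,0,0,0, 0,0,0,0,0,0,0]'; python3 - <<'E'
from cell import vision
import cv2,pickle
d={n:vision.capture(n) for n in("scene","top")};pickle.dump(d,open("d2.pkl","wb"))
cv2.imwrite("pics/s5.png",cv2.resize(d["scene"]["img"][180:380,200:520],(800,500))[:,:,::-1])
cv2.imwrite("pics/t5.png",d["top"]["img"][:,:,::-1])
E
```

```text
clock: 9.45
tool_pos: [0.5671, 0.082, 0.1656]
ee_rot: [3.105, 0.064, 2.03]
contact_force: [-0.6, 0.1, -0.0]
grip_width: 0.002
clock: 10.45
tool_pos: [0.6097, -0.0045, 0.3556]
ee_rot: [3.104, 0.055, 2.039]
contact_force: [-0.3, -0.3, -0.2]
grip_width: 0.007
```

View pics/s5.png

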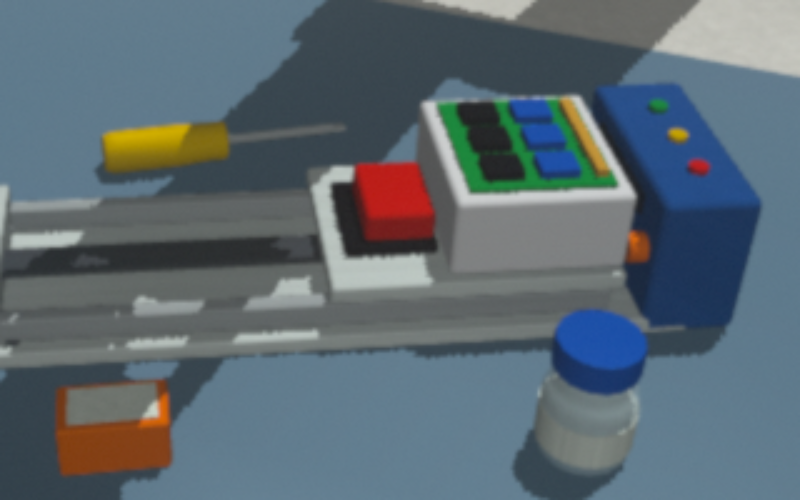

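View pics/t5.png

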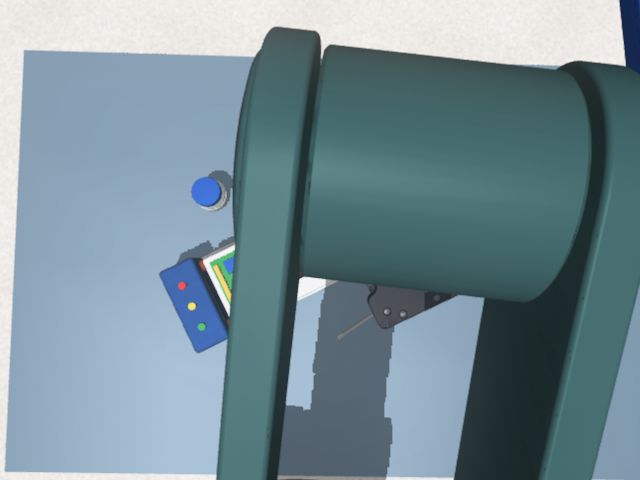

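```bash
python3 - <<'E'
import pickle;from h import *
from cell import job,observe
for f in("d.pkl","d2.pkl"):
  k=pickle.load(open(f,"rb"))["scene"]
  q=big(hsvm(k,(0,200,120),(4,255,255)))[0];w=np.array([cast(k,p[0],.057)[:2]*1000 for p in q]).astype(np.float32);print(cv2.minAreaRect(w))
print(observe()["contact_force"],observe()["clock"]);job.finish_job()
E
```

```text
((622.1012573242188, -32.9411735534668), (47.64073944091797, 32.29081726074219), 27.008590698242188)
((573.1270751953125, 64.73971557617188), (49.04379653930664, 33.38736343383789), 25.6552734375)
[-0.61920933  0.2122375   0.08616754] 10.55
the job is handed in; nothing more can be done
```

The carriage is home against the orange end stops, the lock button is back up, and the job is handed in at 10.55 s on the robot's clock. I pressed the button with the closed fingertips and kept it held down while pushing the carriage about 109 mm along the bed. Then I lifted straight off.

- **Home position:** at the end, about 12 N of push through the nest wall moved the carriage no further. The scene picture shows the nest face against the near orange bumper. The measured travel agrees with my rough estimate of 105–110 mm, but I did not measure the remaining gap directly.
- **Button:** it was fully down for most of the run. It was only about 4–5 mm pressed early on, still past the 3 mm that frees the lock. In the last scene picture it stands up again.
- **Other objects:** the jar, relay and screwdriver look unmoved in the scene picture. In the last top view the arm hid the relay and most of the screwdriver and carriage, so that view confirms little.
- **Forces:** the contact force readings stayed below about 20 N, and nothing was touching the tool at hand-in (about 0.7 N).

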